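# Slide the stray moulds back into the row on the cold plate

### The arm

A 7-joint arm with a two-finger parallel gripper is mounted at the origin on the work surface. World frame = base frame: x ahead of the robot, y to its left, z up, the work surface at z = 0. Lengths are in mm, angles in rad, forces in N, time in s.
With the tool pointing down it reaches from about 400 to 900 mm from the base axis. Payload 5.6 kg.
Tool frame: the origin (TCP) lies midway between the tips of the shut fingers; the grasp point (between the pads) lies 19 mm behind it; x points along the fingers, y is the direction in which the jaws open and shut, and the axes are right-handed (so a half turn about x gives the same grasp; the last joint's range is limited). The gripper opens to 92 mm and grips with 3 to 60 N. Pads are 20 mm wide; open, the fingers measure 128 mm over their backs; the gripper's body (75 mm by 189 mm) begins 69 mm behind the grasp point.
Start: joints at [1.259, 0.468, -0.012, 1.603, 0.006, 1.071, -0.056], TCP at [172.581, -626.678, 214.592] pointing down, gripper open.
Joint ranges: [-2.53, 2.53], [-0.31, 2.02], [-1.57, 1.55], [0.28, 2.44], [-1.29, 4.43], [0.15, 1.84], [-2.92, 2.92]. Speed limits (rad/s): [2.57, 2.57, 3.14, 3.14, 3.14, 3.14, 3.14].

### API

Orientations are given as a rotation vector (axis times angle).
In Python, from cell import robot, grip, kin, viewer gives the robot as it stands. Calls block until the motion is done:
- robot.movep(position, orientation): joint-space move of the TCP to a pose.
- robot.servo_line(position, feed=150, rotation=None): straight line of the TCP; rotation=None keeps the orientation; feed is the mean speed in mm/s.
- robot.goto_joints(angles): joint-space move.
- grip(opening, newtons=None): opening from 0.0 (shut) to 1.0 (fully open); newtons is the grip in N (None keeps the last); returns when the fingers have stopped.
- robot.hold(seconds).
- kin.ik(position, orientation): joint angles nearest the present ones, or None.
- robot.observe(): the state.
- viewer.read_camera(name): name is "scene" or "top" or "wrist"; returns the picture (384x512x3 uint8, red, green, blue); there is no depth.
- viewer.camera_info(name): a dict with "camera_matrix" (3x3 intrinsics, pixels), "R" (3x3) and "t" (3): a world point X has camera coordinates R X + t. Camera axes: x right, y down, z forward; pixel columns grow to the right and rows downward; lengths in mm; the calibration is good to about 2 mm. A picture is of the moment at which its call begins: read the wrist's pose just before it. camera_info takes no time and is no camera call; for the wrist camera it gives the pose at the moment of the call.
A pose or a line that the arm cannot do raises robot.IKError and nothing moves.
- robot.job_done(): hands the job in, once; it reports no verdict.
Trained networks look in the newest picture that a camera, given by its name, has taken for a name from the list of things; names that differ only in an ending like _2 or _b are one class to them, and where a whole thing is asked for, a point or a joint stands for the part that bears it (a point fixed in the world has none). Each returns a list of dicts, best first, with "confidence" (0 to 1); they miss things now and then, are a little off and sometimes report something else, mostly with a low value. They report only what shows in the picture. A call takes as long as a camera call.
- viewer.silhouettes(name, camera): "mask" (384x512 bool, what is visible of it).
- viewer.pinpoint(name, camera): "at" ([x, y, z] in mm, in the coordinates of the camera as it stood for that picture, good to about 4 mm: a listed point, or the origin of a listed thing).
The state is a dict: "t": time; "joints": joint angles; "joint_velocities": joint speeds; "joint_torque": joint torques, N m; "tcp_pos": TCP position; "tcp_rot": TCP orientation; "contact_force": force on the tool from outside, world axes, zero at the start; "wrist_torque": the same for the moment, N m; "grip_width": opening from 0.0 (shut) to 1.0 (fully open).
Only numpy, scipy, OpenCV 4.12 (cv2) and the standard library are available. Lean on these libraries where they do the work, as an engineer would, in place of code of your own. Each camera call takes 0.05 s, during which the arm holds its last target.

### The job

On the cold plate of the embedding bench, two moulds with cassettes stand in the middle, out of line with the row along the rear rim. With the fingertips, slide each of them over the plate into a free place of that row until its back is against the rear rim and it stands square like its neighbours. Do not lift or tip them, and leave the moulds already in the row, the empty mould at the front and the things on the bench where they are.

Things in the scene. Friction and masses are not known exactly. Their poses are not given: they have to be found in the camera images.
- coldplate: fixed table-top cold plate: white housing 370 mm (x) by 450 mm (y), flat dark metal plate on top, its surface 80 mm above the bench, from x = -165 mm (no rim in front) to the rear rim at x = +165 mm. Rims 12 mm high, 6 mm thick; inner faces of the side rims at y = -205 and +205 mm. Origin: centre of the underside, on the bench; +x to the rear rim (away from the robot), +y left.
- rim_mid (a point): middle of the rear rim's inner face, at the level of the plate's surface; axes as the cold plate's: x square to the rim pointing through it, y along the rim, z up.
- mould_a: one of two like moulds standing out of line on the middle of the plate: steel base mould, 42 (x) by 30 mm (y), white cassette on top, 17 mm high, about 50 g, friction about 0.6. Straight flange faces 5 to 11 mm above the plate; foot below them 34 by 24 mm. The sloping writing face is at the -x end (front), +x is the back. Origin: centre of the underside, z up.
- mould_b: the other of the two like moulds out of line on the plate: steel base mould, 42 (x) by 30 mm (y), white cassette on top, 17 mm high, about 50 g, friction about 0.6. Straight flange faces 5 to 11 mm above the plate; foot below them 34 by 24 mm. The sloping writing face is at the -x end (front), +x is the back. Origin: centre of the underside, z up.
- mould_a_back (a point): middle of the back (+x) edge of mould_a, 21 mm from its origin, at the level of its underside; axes as the mould's.
- mould_b_back (a point): the same point of mould_b.
- row1: mould number 1 from the right (-y side) in the row along the rear rim, of the same kind and size as the two stray ones (42 mm in x by 30 mm in y, 17 mm high), its back 2 mm or less from the rim. Not fixed; to be left alone. Origin: centre of the underside.
- row2: mould number 2 from the right (-y side) in the row along the rear rim, of the same kind and size as the two stray ones (42 mm in x by 30 mm in y, 17 mm high), its back 2 mm or less from the rim. Not fixed; to be left alone. Origin: centre of the underside.
- row3: mould number 3 from the right (-y side) in the row along the rear rim, of the same kind and size as the two stray ones (42 mm in x by 30 mm in y, 17 mm high), its back 2 mm or less from the rim. Not fixed; to be left alone. Origin: centre of the underside.
- row4: mould number 4 from the right (-y side) in the row along the rear rim, of the same kind and size as the two stray ones (42 mm in x by 30 mm in y, 17 mm high), its back 2 mm or less from the rim. Not fixed; to be left alone. Origin: centre of the underside.
- empty_mould: empty steel base mould without a cassette, 42 by 30 mm, 11 mm high, standing near the front edge of the plate; to be left alone. Origin: centre of the underside.
- forceps: steel forceps lying on the bench to the left of the cold plate, 160 mm long (x), 20 mm wide, 9 mm high; to be left alone. Origin: at bench level under their middle.
- tamper: metal tamper standing on the bench to the right of the cold plate, nearer the robot than the spray bottle: disc of 32 mm diameter with a stem and a knob, 68 mm high; to be left alone. Origin: centre of the underside.
- spray_bottle: white trigger spray bottle standing on the bench to the right of the cold plate, 68 mm in diameter, 195 mm high; to be left alone. Origin: centre of the underside.

How it is judged:
By the outcome, as a careful person would: the job done as asked, in the order asked, and still so for the second after the job is handed in, with the robot touching nothing.
It also fails if it takes over 64 s, if anything falls off the work surface, if the arm or the gripper's body presses on something with over 40 N, if the wrist force passes 120 N, or if a joint passes its speed limit or range.

## Working session

There is one attempt and no reset: what is moved stays moved. The work goes in short steps, each a Python script; the robot and the scene stay as the last script left them, time stands still between calls to the robot, and variables do not carry over. Pictures are saved under pics/ and viewed, and the job is handed in when it is done.

```bash
ls; mkdir -p pics; python3 - <<'E'
from cell import robot, grip, kin, viewer
import cv2,numpy as np
for n in ["scene","top","wrist"]:
    im=viewer.read_camera(n); cv2.imwrite(f"pics/{n}0.png",im[:,:,::-1])
    ci=viewer.camera_info(n); print(n,np.round(ci["camera_matrix"],1).tolist(),np.round(ci["R"],4).tolist(),np.round(ci["t"],1).tolist())
o=robot.observe();print(o["t"],o["tcp_pos"],o["tcp_rot"],o["contact_force"],o["grip_width"])
E
```

```text
pics
scene [[495.1, 0.0, 242.4], [0.0, 495.1, 187.0], [0.0, 0.0, 1.0]] [[0.7507, 0.6606, -0.0115], [0.5389, -0.6223, -0.5678], [-0.3823, 0.42, -0.8231]] [-412.5, -239.2, 1492.3]
top [[390.9, 0.0, 252.2], [0.0, 390.9, 191.9], [0.0, 0.0, 1.0]] [[-0.0057, -0.9999, 0.0131], [-0.9982, 0.0049, -0.0599], [0.0598, -0.0134, -0.9981]] [14.1, 521.9, 1232.4]
wrist [[265.5, 0.0, 250.4], [0.0, 265.5, 187.3], [0.0, 0.0, 1.0]] [[0.2645, -0.9644, -0.0019], [-0.9262, -0.2546, 0.2782], [-0.2688, -0.0718, -0.9605]] [-648.2, -30.8, 391.7]
0.15 [ 172.44159256 -626.26037109  213.86409972] [ 2.07804726  0.28234437 -2.07866064] [-0.08416533 -1.35583955 -0.13670442] 0.9988912022383585
```

View pics/top0.png

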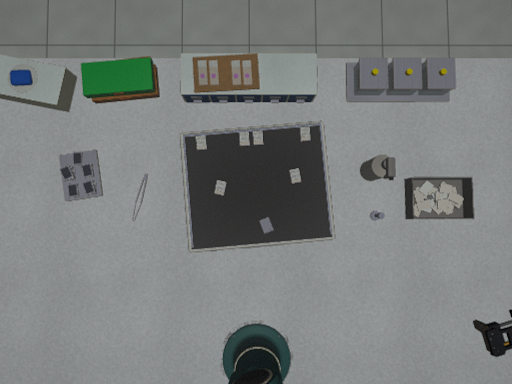

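View pics/scene0.png

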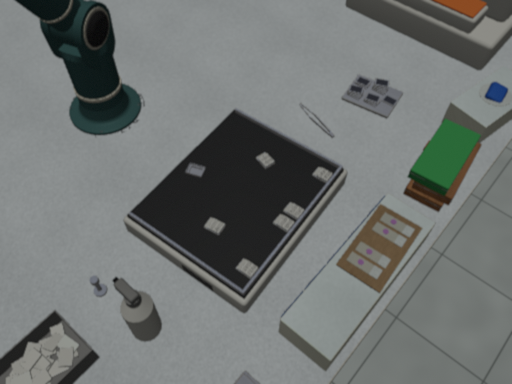

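```bash
cat > h.py <<'E'
from cell import robot, grip, kin, viewer
import cv2,numpy as np
from scipy.spatial.transform import Rotation as Rn
def pins(cam,names):
    im=viewer.read_camera(cam); ci=viewer.camera_info(cam); R=np.array(ci["R"]);t=np.array(ci["t"])
    out={}
    for n in names:
        out[n]=[(np.round(R.T@(np.array(d["at"])-t),1),round(d["confidence"],2)) for d in viewer.pinpoint(n,cam)]
    return im,ci,out
def raypl(ci,px,z):
    K=np.array(ci["camera_matrix"]);R=np.array(ci["R"]);t=np.array(ci["t"])
    px=np.atleast_2d(np.asarray(px,float)); d=(np.linalg.inv(K)@np.c_[px,np.ones(len(px))].T).T@R
    c=-R.T@t; return c+d*((z-c[2])/d[:,2])[:,None]
def proj(ci,P):
    K=np.array(ci["camera_matrix"]);R=np.array(ci["R"]);t=np.array(ci["t"])
    q=(np.atleast_2d(P)@R.T+t)@K.T; return q[:,:2]/q[:,2:]
E
python3 - <<'E'
from h import *
for c in ["top","scene"]:
    im,ci,o=pins(c,["coldplate","rim_mid","mould_a","mould_a_back","row1","empty_mould"])
    for k,v in o.items():
        print(c,k,[(a.tolist(),b) for a,b in v])
o=robot.observe()
print(Rn.from_rotvec(o["tcp_rot"]).as_matrix().round(3))
ci=viewer.camera_info("wrist"); print(-np.array(ci["R"]).T@ci["t"])
E
```

```text
top coldplate [([539.1, -0.3, -1.2], 0.97)]
top rim_mid [([703.0, 12.5, 79.0], 0.76)]
top mould_a [([568.0, -114.2, 78.8], 0.53), ([590.9, -372.9, -0.9], 0.23)]
top mould_a_back [([553.2, 108.7, 77.3], 0.62)]
top row1 [([678.5, 33.2, 75.0], 0.68), ([669.5, 164.6, 77.1], 0.6), ([685.4, -6.7, 78.6], 0.56), ([697.1, -144.2, 81.4], 0.49)]
top empty_mould [([409.8, -30.0, 77.5], 0.44)]
scene coldplate [([537.7, 0.0, -1.6], 0.92), ([671.3, 163.9, 82.9], 0.27)]
scene rim_mid [([708.6, 13.1, 78.5], 0.57)]
scene mould_a [([534.0, 113.0, 82.4], 0.74), ([563.9, -119.4, 79.7], 0.63), ([586.2, -117.4, 82.9], 0.47)]
scene mould_a_back [([555.9, 101.9, 82.6], 0.62)]
scene row1 [([694.2, -151.9, 75.0], 0.58), ([681.5, -4.5, 76.1], 0.57), ([669.8, 164.0, 80.1], 0.46), ([686.1, 32.5, 79.6], 0.45)]
scene empty_mould [([420.8, -31.7, 76.2], 0.72), ([556.3, 101.7, 81.0], 0.35)]
[[-0.     0.266 -0.964]
 [-0.    -0.964 -0.266]
 [-1.    -0.     0.   ]]
[ 248.22234434 -605.07048426  384.35612307]
```

```bash
cat >> h.py <<'E'
def rotv(psi):
    c,s=np.cos(psi),np.sin(psi)
    return Rn.from_matrix(np.array([[0,s,-c],[0,-c,-s],[-1,0,0]])).as_rotvec()
E
python3 - <<'E'
from h import *
import pickle
grip(0.0,20)
robot.movep([590,75,220],rotv(0.07)); print(robot.observe()["t"])
S=[]
for i,y in enumerate([75,-75]):
    if i: robot.servo_line([590,y,220],feed=200)
    robot.hold(0.2)
    ci=viewer.camera_info("wrist"); im=viewer.read_camera("wrist")
    cv2.imwrite(f"pics/w{i}.png",im[:,:,::-1]); S.append((im,ci))
    for n in ["mould_a","mould_a_back","row1","rim_mid"]:
        print(n,[( (np.array(ci["R"]).T@(np.array(d["at"])-ci["t"])).round(1).tolist(),round(d["confidence"],2)) for d in viewer.pinpoint(n,"wrist")])
pickle.dump(S,open("S.pkl","wb"))
o=robot.observe(); print(o["t"],o["tcp_pos"],o["contact_force"],o["grip_width"])
E
```

```text
5.075
mould_a [([533.6, 110.2, 80.3], 0.93), ([567.1, -116.8, 85.9], 0.84)]
mould_a_back [([552.3, 99.9, 81.8], 0.96), ([505.4, 380.1, 0.6], 0.28)]
row1 [([685.0, -8.1, 81.4], 0.91), ([666.0, 165.1, 81.1], 0.84), ([681.1, 34.8, 79.5], 0.81), ([698.4, -157.3, 84.4], 0.7)]
rim_mid [([706.7, 9.9, 79.1], 0.69)]
mould_a [([566.7, -118.1, 83.0], 0.87), ([529.2, 109.9, 77.8], 0.83)]
mould_a_back [([549.1, 101.8, 77.2], 0.8)]
row1 [([693.7, -155.9, 80.2], 0.96), ([667.4, 165.8, 83.6], 0.81), ([685.8, -7.7, 79.8], 0.8), ([681.7, 37.1, 80.1], 0.56)]
rim_mid [([704.3, 8.7, 81.5], 0.69)]
6.875 [590.00918647 -74.65114064 219.98569157] [ 0.84777964 -0.02131669  0.44496861] 0.005292245184400891
```

View pics/w0.png

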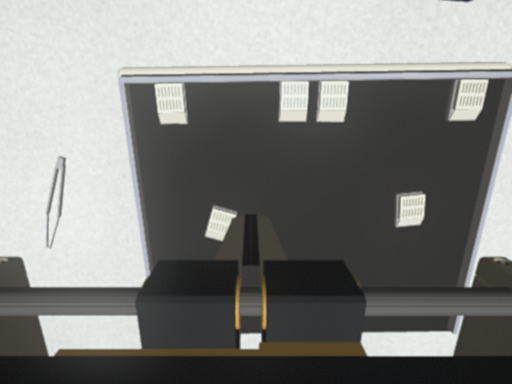

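View pics/w1.png

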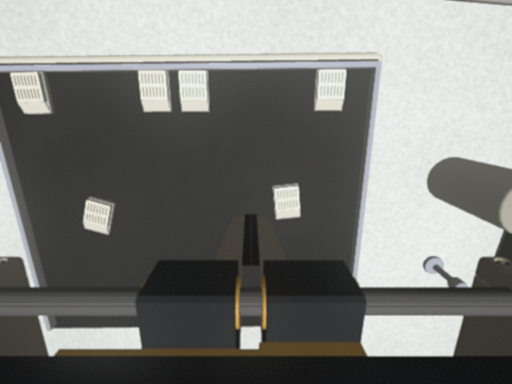

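```bash
python3 - <<'E'
from h import *
import pickle
S=pickle.load(open("S.pkl","rb"))
a=S[0][0][190:260,190:290];b=S[0][0][170:240,370:470];c=S[1][0][170:240,240:340];d=S[1][0][60:130,120:220]
f=lambda x:cv2.resize(x,(400,280),interpolation=cv2.INTER_CUBIC)
cv2.imwrite("pics/z0.png",np.vstack([np.hstack([f(a),f(b)]),np.hstack([f(c),f(d)])])[:,:,::-1])
E
```

```text
(no output)
```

View pics/z0.png

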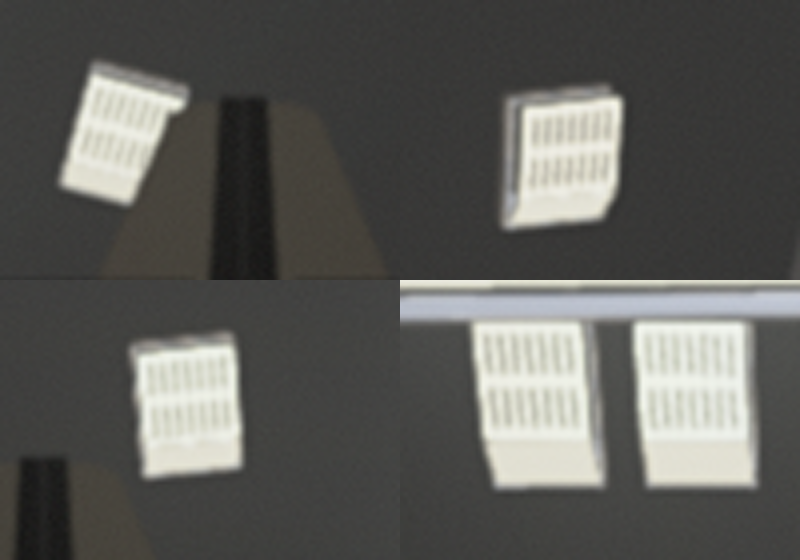

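```bash
cat >> h.py <<'E'
from scipy.optimize import minimize
B=np.array([[x,y,z] for z,xs,ys in [(5,(-21,21),(-15,15)),(11,(-21,21),(-15,15)),(0,(-17,17),(-12,12)),(17,(-9,20),(-14,14))] for x in xs for y in ys],float)
def mdl(p):
    x,y,th,z=p;c,s=np.cos(th),np.sin(th)
    return B@np.array([[c,s,0],[-s,c,0],[0,0,1]])+[x,y,z]
def fit(views,x0,freez=False,thr=95,occl=None):
    data=[]
    for im,ci in views:
        g=im.min(2)
        u=proj(ci,[[x0[0],x0[1],88]])[0]; r=48
        a,b=int(u[0])-r,int(u[1])-r
        a=max(a,0);b=max(b,0)
        pred=np.zeros(g.shape,np.uint8)
        cv2.fillConvexPoly(pred,cv2.convexHull(proj(ci,mdl([*x0,80])).astype(np.int32)),255)
        pred=cv2.dilate(pred,np.ones((15,15)))
        m=(g>thr)
        n,l,st,ce=cv2.connectedComponentsWithStats(m.astype(np.uint8))
        k=np.argmax([ (pred[l==i]>0).sum() if i and st[i,4]<3000 else 0 for i in range(n)])
        c,_=cv2.findContours((l==k).astype(np.uint8),cv2.RETR_EXTERNAL,cv2.CHAIN_APPROX_NONE)
        h=cv2.convexHull(max(c,key=len)).reshape(-1,2)
        S=8; M=np.zeros((2*r*S,2*r*S),np.uint8)
        # supersample smooth intensity
        crop=(g[b:b+2*r,a:a+2*r].astype(np.float32)); crop[(cv2.dilate((l==k).astype(np.uint8),np.ones((3,3)))[b:b+2*r,a:a+2*r])==0]=50
        up=cv2.resize(crop,None,fx=S,fy=S,interpolation=cv2.INTER_CUBIC)>thr
        data.append((ci,a,b,S,up))
    def cost(p):
        p=list(p)+([] if freez else [80])
        e=0
        for ci,a,b,S,up in data:
            q=(proj(ci,mdl(p))-[a,b]+0.5)*S-0.5
            I=np.zeros(up.shape,np.uint8)
            cv2.fillConvexPoly(I,cv2.convexHull((q*16).astype(np.int32)),1,shift=4)
            I=I>0
            e+=1-(I&up).sum()/(I|up).sum()
        return e/len(data)
    s0=list(x0)+([80] if freez else [])
    best=None
    for d in (0,.1,-.1):
        s=np.array(s0,float);s[2]+=d
        sim=np.vstack([s]+[s+np.eye(len(s))[i]*[5,5,.15,3][i] for i in range(len(s))])
        r_=minimize(cost,s,method="Nelder-Mead",options=dict(initial_simplex=sim,xatol=.02,fatol=1e-5))
        if best is None or r_.fun<best.fun:best=r_
    return best.x,best.fun
E
python3 - <<'E'
from h import *
import pickle
S=pickle.load(open("S.pkl","rb"))
def pr(n,r): print(n,np.round(r[0],3).tolist(),np.degrees(r[0][2]).round(1),round(r[1],3))
L=[532,110,-.35];Rr=[567,-117,.15]
pr("L v1",fit(S[1:],L)); pr("L v0",fit(S[:1],L))
pr("R v0",fit(S[:1],Rr));pr("R v1",fit(S[1:],Rr));pr("R both z",fit(S,Rr,True))
for x0 in [[667,165,.08],[681,36,.08],[685,-8,.08],[695,-156,.08]]:
    for i in(0,1): pr("row%d"%i,fit(S[i:i+1],x0))
    pr("rowz",fit(S,x0,True))
E
```

```text
L v1 [531.78, 109.556, -0.236] -13.5 0.037
L v0 [531.994, 109.347, -0.24] -13.8 0.117
R v0 [566.612, -118.065, 0.2] 11.5 0.051
R v1 [566.791, -117.322, 0.181] 10.4 0.041
R both z [566.935, -117.532, 0.185, 80.29] 10.6 0.048
row0 [667.985, 166.549, 0.119] 6.8 0.934
row1 [668.571, 166.89, 0.072] 4.1 0.866
rowz [668.808, 164.947, 0.09, 85.337] 5.2 0.896
row0 [681.449, 23.635, 0.133] 7.6 0.906
row1 [680.04, 36.235, 0.079] 4.6 0.919
rowz [680.065, 35.297, 0.064, 83.064] 3.7 0.923
row0 [681.546, -6.034, 0.055] 3.1 0.932
row1 [682.545, 5.636, 0.044] 2.5 0.905
rowz [682.577, -5.208, 0.077, 82.832] 4.4 0.931
row0 [694.232, -149.272, 0.077] 4.4 0.883
row1 [694.613, -149.238, 0.069] 3.9 0.92
rowz [694.358, -147.559, 0.078, 85.815] 4.5 0.898
```

```bash
cat >> h.py <<'E'
def rimline(im,ci,guess=lambda y:705-.075*(y-10)):
    g=im.min(2).astype(float); P=[]
    for y in np.arange(-190,195,3.):
        if any(abs(y-r)<21 for r in (166,36,-6,-152)): continue
        u=proj(ci,[[guess(y),y,80]])[0]
        if not(5<u[0]<506 and 12<u[1]<370): continue
        c=int(round(u[0]));r0=int(u[1])
        seg=g[r0-9:r0+10,c]; thr=100
        k=[i for i in range(len(seg)-1,0,-1) if seg[i]<thr<=seg[i-1]]
        if k:
            i=k[0]; f=(seg[i-1]-thr)/(seg[i-1]-seg[i]); P.append(raypl(ci,[c,r0-9+i-1+f],80)[0,:2])
    P=np.array(P); 
    for _ in range(3):
        a=np.polyfit(P[:,1],P[:,0],1);e=P[:,0]-np.polyval(a,P[:,1]);P=P[abs(e)<max(1.5,2*e.std())]
    return a,e.std(),len(P)
E
python3 - <<'E'
from h import *
import pickle
S=pickle.load(open("S.pkl","rb"))
for s in S: print(rimline(*s))
a=np.mean([rimline(*s)[0] for s in S],0)
def pr(n,r): print(n,np.round(r[0],3).tolist(),np.degrees(r[0][2]).round(1),round(r[1],3))
for x0 in [[667,165,.08],[681,36,.08],[685,-8,.08],[695,-154,.08]]:
    for i in (0,1):
        im,ci=S[i]; im=im.copy()
        # blank everything beyond rim base
        ys=np.array([-230,230.]); q=proj(ci,np.c_[np.polyval(a,ys)-0.3,ys,[80,80]])
        # moulds are in front (lower in the image) except parallax
        poly=np.array([q[0],q[1],[q[1][0],-100],[q[0][0],-100]]).astype(np.int32)
        cv2.fillPoly(im,[poly],(50,50,50)); pr("row%d"%i,fit([(im,ci)],x0))
print(a,np.degrees(np.arctan(-a[0])))
E
```

```text
(array([-8.28217308e-02,  7.04953862e+02]), np.float64(0.13161421180887703), 72)
(array([-8.12728628e-02,  7.05497319e+02]), np.float64(0.12499832705540867), 70)
row0 [669.489, 166.388, 0.085] 4.9 0.04
row1 [668.871, 166.688, 0.078] 4.4 0.093
row0 [680.483, 35.483, 0.068] 3.9 0.035
row1 [680.074, 36.25, 0.072] 4.1 0.032
row0 [683.384, -5.889, 0.067] 3.8 0.038
row1 [683.036, -5.134, 0.071] 4.1 0.038
row0 [695.114, -150.305, 0.127] 7.3 0.122
row1 [694.387, -149.209, 0.071] 4.1 0.028
[-8.20472968e-02  7.05225590e+02] 4.6904576432501655
```

```bash
cat >> h.py <<'E'
PSI=0.082; O=np.array([704.4,10.0]); EX=np.array([np.cos(PSI),np.sin(PSI)]); EY=np.array([-np.sin(PSI),np.cos(PSI)])
def uv(p): d=np.array(p[:2])-O; return np.array([d@EX,d@EY])
def xy(u,v): return O+u*EX+v*EY
D=10.0
def tcp_for(u,v,rel,gap=0,z=84.):  # tcp pose pushing a mould at u,v with angle rel to plate
    th=rel+PSI; p=xy(u,v)-(21+D+gap)*np.array([np.cos(th),np.sin(th)])
    return [p[0],p[1],z],rotv(th)
def look(name):
    robot.hold(0.1); ci=viewer.camera_info("wrist"); im=viewer.read_camera("wrist")
    cv2.imwrite(f"pics/{name}.png",im[:,:,::-1]); return im,ci
E
python3 - <<'E'
from h import *
import pickle
S=pickle.load(open("S.pkl","rb"))
c,s=np.cos(.07),np.sin(.07)
for im,ci in S[1:]:
    t=np.array([590,-74.65,220])
    print(proj(ci,[t,t+10*np.array([c,s,0]),t+10*np.array([-s,c,0]),t+10*np.array([c+0,s,0])+10*np.array([-s,c,0])]).round(1))
L=uv([531.9,109.5]);R=uv([566.8,-117.5]); print(L,R)
grip(0.11,20)
p,r=tcp_for(*L,-.238-PSI,gap=12,z=150); robot.movep(p,r)
p,r=tcp_for(*L,-.238-PSI,gap=12); robot.servo_line(p,feed=60)
o=robot.observe(); print(o["t"],p,o["tcp_pos"],o["contact_force"],o["grip_width"])
look("L1")
E
```

```text
[[253.6 227.9]
 [253.6 214.5]
 [239.2 227.9]
 [239.1 214.5]]
[-163.77052034  113.2948219 ] [-147.58093533 -115.80102559]
9.3917 [np.float64(490.11210820415624), np.float64(119.63765748380048), 84.0] [490.41872446 119.73960816  84.35781946] [ 0.12653839  0.8511714  -0.26389893] 0.10854666740347604
```

View pics/L1.png

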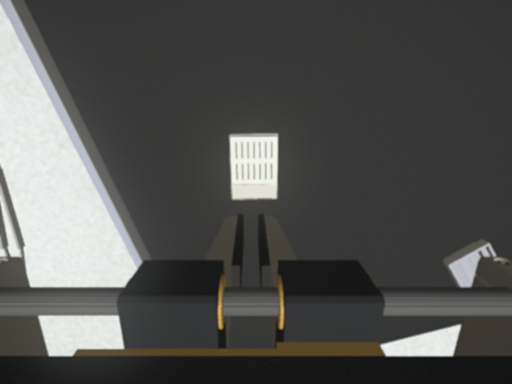

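```bash
cat >> h.py <<'E'
def push(u0,v0,r0,u1,v1,r1,n,feed=45):
    """cubic v(u) with end slopes = rel headings"""
    h=u1-u0
    for i in range(1,n+1):
        s=i/n; u=u0+h*s
        v=(2*s**3-3*s**2+1)*v0+(s**3-2*s**2+s)*h*np.tan(r0)+(3*s**2-2*s**3)*v1+(s**3-s**2)*h*np.tan(r1)
        rel=r0+(r1-r0)*s
        p,r=tcp_for(u,v,rel); robot.servo_line(p,feed=feed,rotation=r)
def stat():
    o=robot.observe(); print("t",round(o["t"],2),"tcp",o["tcp_pos"].round(2),"F",o["contact_force"].round(2))
def pr(n,r): print(n,np.round(r[0],3).tolist(),"uv",uv(r[0]).round(2),"rel deg",np.degrees(r[0][2]-PSI).round(1),round(r[1],3))
E
python3 - <<'E'
from h import *
u0,v0=uv([531.9,109.5]);r0=-.238-PSI
# first half of full curve: full curve to u=-40
p,r=tcp_for(u0,v0,r0,gap=0); robot.servo_line(p,feed=40)
stat()
v1=v0-.5*(123)*np.tan(-r0)
push(u0,v0,r0,-40,v1,0,4); stat()
S=look("L2")
x,y=xy(-40,v1)
pr("L",fit([S],[x,y,PSI]))
print(rimline(*S))
E
```

```text
t 9.99 tcp [501.96 116.68  83.91] F [ 0.46  0.26 -0.5 ]
t 13.4 tcp [625.84  96.88  83.9 ] F [ 0.18 -0.29  0.05]
L [657.907, 96.556, 0.071] uv [-39.25  90.07] rel deg -0.6 0.934
(array([-8.23783458e-02,  7.04116316e+02]), np.float64(0.028450319012415477), 43)
```

View pics/L2.png

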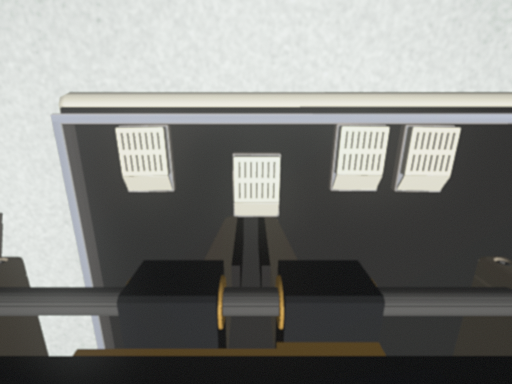

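The stray mould sits at (257,185) in front of the fingers, squared up and midway between its neighbours at (145,158) and (360,158). Now the last stretch to the rim, checking the force as it goes.

```bash
cat >> h.py <<'E'
def seat(u0,v,fmax=3.0,uend=-17.5):
    push(u0,v,0,-25,v,0,1,feed=30); robot.hold(.1)
    f0=robot.observe()["contact_force"]
    u=-25
    while u<uend:
        u+=.5; p,r=tcp_for(u,v,0); robot.servo_line(p,feed=15,rotation=r); robot.hold(.05)
        o=robot.observe(); f=o["contact_force"]-f0
        fr=-(f[:2]@EX); print(u,round(fr,2),end="; ")
        if fr>fmax: break
    print(); stat(); return u
E
python3 - <<'E'
from h import *
u0,v0=uv([531.9,109.5]);r0=-.238-PSI
v1=v0-.5*(123)*np.tan(-r0)
u=seat(-40,v1)
S=look("L3")
E
```

```text
-24.5 0.3; -24.0 -0.25; -23.5 -0.48; -23.0 -0.91; -22.5 -0.4; -22.0 -0.27; -21.5 -0.29; -21.0 1.47; -20.5 3.42; 
t 17.0 tcp [644.84  98.36  83.93] F [-3.58 -0.79  2.11]
```

View pics/L3.png

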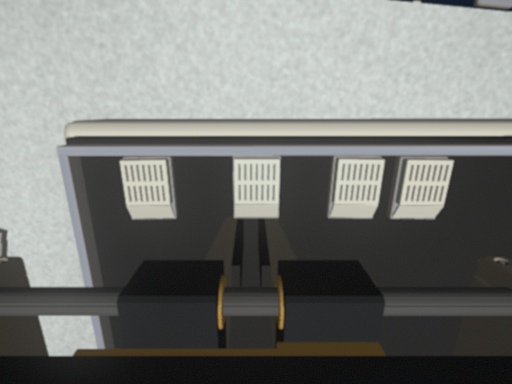

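The left mould, at (257,187), is against the rim and flush with its neighbours. Now the right one.

```bash
python3 - <<'E'
from h import *
u0,v0=uv([531.9,109.5]);r0=-.238-PSI
v1=v0-.5*(123)*np.tan(-r0)
p,r=tcp_for(-36,v1,0); robot.servo_line(p,feed=60,rotation=r); 
p,r=tcp_for(-66,v1,0,z=150); robot.servo_line(p,feed=120,rotation=r)
u0,v0=uv([566.8,-117.5]); r0=.185-PSI; v1=-103
p,r=tcp_for(u0,v0,r0,gap=12,z=150); robot.movep(p,r)
p,r=tcp_for(u0,v0,r0,gap=12); robot.servo_line(p,feed=60)
stat(); S=look("R1"); pr("R",fit([S],[566.8,-117.5,.185]))
E
```

```text
t 20.48 tcp [ 524.86 -125.46   84.4 ] F [ 0.45 -0.14 -0.08]
R [567.677, -116.857, 0.183] uv [-146.65 -115.23] rel deg 5.8 0.953
```

View pics/R1.png

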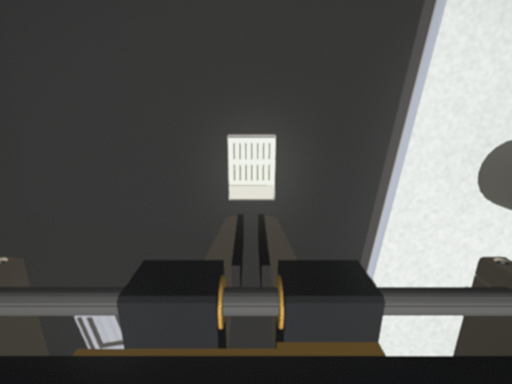

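```bash
python3 - <<'E'
from h import *
u0,v0=uv([566.8,-117.5]); r0=.185-PSI; v1=-103
p,r=tcp_for(u0,v0,r0,gap=0); robot.servo_line(p,feed=40)
push(u0,v0,r0,-40,v1,0,4); stat()
S=look("R2")
u=seat(-40,v1)
S=look("R3")
E
```

```text
t 24.1 tcp [642.01 -98.34  83.88] F [-0.4   0.53 -0.35]
-24.5 -0.05; -24.0 0.04; -23.5 0.82; -23.0 1.1; -22.5 0.07; -22.0 0.1; -21.5 0.77; -21.0 1.99; -20.5 4.17; 
t 27.7 tcp [661.04 -96.94  83.98] F [-3.76  0.33  1.47]
```

View pics/R2.png

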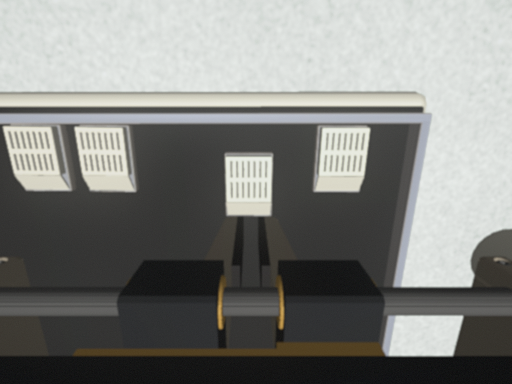

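View pics/R3.png

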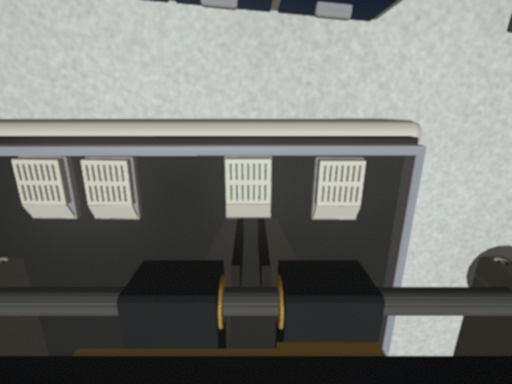

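Both moulds are seated: the right one is at (248,187), with row1 at (340,188). Next I back off and check from above.

```bash
python3 - <<'E'
from h import *
p,r=tcp_for(-36,-103,0); robot.servo_line(p,feed=60,rotation=r)
p,r=tcp_for(-66,-103,0,z=150); robot.servo_line(p,feed=120,rotation=r)
V=[]
for i,y in enumerate([-75,75]):
    robot.movep([590,y,220],rotv(.07)); robot.hold(.2); V.append(look(f"F{i}"))
stat()
a=np.mean([rimline(*s)[0] for s in V],0); print(a)
n=dict(row4=[669,166.5],L=xy(-21,93),row3=[680.3,36],row2=[683.2,-5.5],R=xy(-21,-103),row1=[694.6,-149.5])
for k,x0 in n.items():
    for im,ci in V:
        im=im.copy();ys=np.array([-230,230.]); q=proj(ci,np.c_[np.polyval(a,ys)-0.3,ys,[80,80]])
        cv2.fillPoly(im,[np.array([q[0],q[1],[q[1][0],-100],[q[0][0],-100]]).astype(np.int32)],(50,50,50))
        f=fit([(im,ci)],[*x0,PSI]); c=np.cos(f[0][2]); b=f[0][:2]+21*np.array([c,np.sin(f[0][2])])
        pr(k,f); print("   rim gap",round((np.polyval(a,b[1])-b[0])*c,2))
E
```

```text
t 30.77 tcp [590.17  73.8  219.9 ] F [ 0.25  0.38 -1.  ]
[-8.37309787e-02  7.05466491e+02]
row4 [668.949, 166.454, 0.092] uv [-22.52 158.83] rel deg 0.6 0.101
   rim gap 1.5
row4 [669.043, 166.281, 0.089] uv [-22.44 158.65] rel deg 0.4 0.03
   rim gap 1.42
L [674.974, 99.016, 0.068] uv [-22.04  91.13] rel deg -0.8 0.049
   rim gap 1.13
L [674.833, 98.366, 0.091] uv [-22.23  90.49] rel deg 0.5 0.052
   rim gap 1.32
row3 [680.123, 36.28, 0.07] uv [-22.04  28.18] rel deg -0.7 0.023
   rim gap 1.23
row3 [680.432, 35.381, 0.068] uv [-21.81  27.26] rel deg -0.8 0.041
   rim gap 1.0
row2 [683.146, -5.178, 0.069] uv [-22.43 -13.39] rel deg -0.7 0.034
   rim gap 1.68
row2 [683.346, -5.836, 0.065] uv [-22.28 -14.06] rel deg -1.0 0.042
   rim gap 1.54
R [690.689, -91.93, 0.078] uv [ -22.01 -100.46] rel deg -0.2 0.055
   rim gap 1.4
R [691.18, -92.581, 0.061] uv [ -21.58 -101.15] rel deg -1.2 0.054
   rim gap 0.97
row1 [695.29, -149.092, 0.067] uv [ -22.11 -157.81] rel deg -0.9 0.04
   rim gap 1.59
row1 [695.61, -149.571, 0.065] uv [ -21.83 -158.31] rel deg -1.0 0.14
   rim gap 1.31
```

```bash
python3 - <<'E'
import cv2,numpy as np
a=cv2.imread("pics/F0.png");b=cv2.imread("pics/F1.png")
cv2.imwrite("pics/F.png",cv2.resize(np.vstack([a[40:240],b[40:240]]),(768,600)))
E
```

```text
(no output)
```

View pics/F.png

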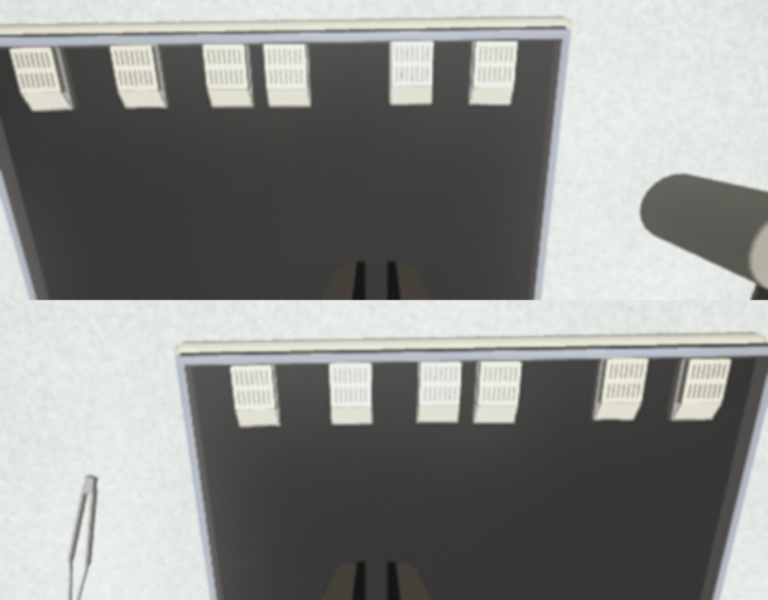

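Both moulds fit within about 1 mm and 1° of their neighbours, and those neighbours haven't moved. I'll take one last look at the rest of the bench, then hand in.

```bash
python3 - <<'E'
from h import *
im=viewer.read_camera("scene"); a=cv2.imread("pics/scene0.png")
cv2.imwrite("pics/cmp.png",np.vstack([a[90:340,60:400],im[90:340,60:400,::-1]]))
robot.job_done(); stat()
E
```

```text
the job is handed in; nothing more can be done
the job is handed in; nothing more can be done
```

View pics/cmp.png

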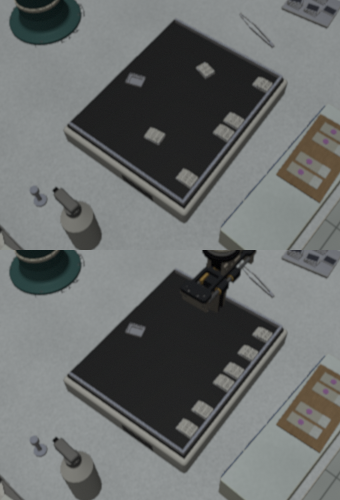

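Both stray moulds are now in the row against the rear rim, and I handed the job in at about 31 s of the 64 s allowed. I pushed each one from its front flange with the fingertips held slightly apart. I turned it square on the way and stopped when the force against the rim reached about 3–4 N. Neither was gripped or lifted.

- **Position:** The left mould stands between row 3 and row 4, and the right one between row 1 and row 2. The nearest neighbour is about 57 mm away, centre to centre.
- **Squareness:** Both are within about 1° of the rim, the same as their neighbours.
- **Gap to the rim:** The camera fit shows about 1.0–1.4 mm for the two moulds. It shows 1.0–1.7 mm for the row moulds, so part of this may be the fit's own bias. The force rise says both moulds were touching the rim when I stopped, so these two checks differ slightly.
- **Everything else:** The row moulds stayed put to within the roughly 1 mm scatter of the fits. In the before-and-after scene pictures the empty mould, forceps, tamper and spray bottle look unmoved.

The outline fit failed on the two close-up pictures where I tried it: the left mould mid-push and the right mould just before its push. I judged those by eye and relied on the final view from above.

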